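# Set the flip tags of a laboratory stock station

## Robot

A 6-joint arm with a two-finger parallel gripper is mounted at the origin on the work surface. World frame = base frame: x ahead of the robot, y to its left, z up, the work surface at z = 0. Lengths are in m, angles in rad, forces in N, time in s.
With the tool pointing down it reaches from about 0.35 to 0.975 m from the base axis. Payload 17.4 kg.
Tool frame: the origin (TCP) lies midway between the tips of the shut fingers; the grasp point (between the pads) lies 19 mm behind it (arm.grip_depth is the z of the grasp point in the tool frame, in m); z points along the fingers, y is the line along which they close (so a half turn about z gives the same grasp; the last joint's range is limited). The gripper opens to 85 mm and grips with 20 to 120 N. Pads are 22 mm wide; open, the fingers measure 114 mm over their backs; the gripper's body (76 mm by 85 mm) begins 54 mm behind the grasp point. The pads swing forward as they close: fully open they stand 13 mm farther back than shut.
Start: joints at [1.309, 0.116, 1.442, -0, 1.584, -0.038], TCP at [0.15, 0.658, 0.231] pointing down, gripper open.
Joint ranges: [-2.83, 2.83], [-0.83, 2.19], [0.07, 2.5], [-1.14, 4.28], [0.01, 3], [-2.97, 2.97]. Speed limits (rad/s): [1.89, 1.89, 2.22, 3.14, 3.14, 3.14].

## Interface

Orientations are given as a unit quaternion [w, x, y, z].
In Python, from plant import arm, kin, camera, calibration gives the robot as it stands. Calls block until the motion is done:
- arm.goto(position, orientation): joint-space move of the TCP to a pose.
- arm.line_to(position, frame=None, feed=0.15): straight line of the TCP; frame=None keeps the orientation; feed is the mean speed in m/s.
- arm.set_joints(angles): joint-space move.
- arm.move_gripper(opening, effort=None): opening from 0.0 (shut) to 1.0 (fully open); effort is the grip in N (None keeps the last); returns when the fingers have stopped.
- arm.sleep(seconds).
- kin.solve_ik(position, orientation): joint angles nearest the present ones, or None.
- arm.read_state(): the state.
- camera(name): name is "side" or "top" or "wrist"; returns the picture (480x640x3 uint8, blue, green, red); there is no depth.
- calibration(name): a dict with "mtx" (3x3 intrinsics, pixels), "R" (3x3) and "t" (3): a world point X has camera coordinates R X + t. Camera axes: x right, y down, z forward; pixel columns grow to the right and rows downward; lengths in m; the calibration is good to about 2 mm. A picture is of the moment at which its call begins: read the wrist's pose just before it. calibration takes no time and is no camera call; for the wrist camera it gives the pose at the moment of the call.
A pose or a line that the arm cannot do raises arm.MotionError and nothing moves.
- arm.sign_off(): hands the job in; it is judged then, once.
The state is a dict: "time": time; "joint_positions": joint angles; "qd": joint speeds; "joint_torque": joint torques, N m; "position": TCP position; "tool_rot": TCP orientation; "force": force on the tool from outside, world axes, zero at the start; "ft_torque": the same for the moment, N m; "gripper_width": opening from 0.0 (shut) to 1.0 (fully open); "grip_force": force on a finger pad.
Only numpy, scipy, OpenCV 4.12 (cv2) and the standard library are available. Lean on these libraries where they do the work, as an engineer would, in place of code of your own. Each camera call takes 0.05 s, during which the arm holds its last target. There are 200 camera calls.

## Task

Each of the five stock bins has a hinged flip tag behind it; push the wrong ones over lightly with a fingertip, gripping and lifting nothing, until only the bins packed full show their disc face. A full bin's tag rests leaning back, away from the robot, with the disc face up; every other bin's tag (only a few pieces left, or none) rests leaning forward over the bins with the disc face down. Leave the tags that are already right as they are, and leave the bins and everything else standing where it is.

Things in the scene. Friction and masses are not known exactly. Their poses are not given: they have to be found in the camera images.
- station: Grey fixed stock station: base 250 mm deep (x), 450 wide (y), 10 thick; origin at the centre of its underside; x axis away from the robot, y along the row. Five bins stand in a row on it, 84 mm apart. Behind them (+x) an aluminium rail, its top 75 mm above the bench, carries one flip tag per bin, on the bin's centre line. Small loose things, under 80 mm high, stand on the ledge behind the rail.
- bin_a: Loose white open bin, packed FULL with 12 capped vials (3 x 4, wall to wall). 105 mm deep (x), 76 wide (y), back wall 60 high; contents reach at most 78 mm above the bench. Origin at the centre of its underside, 10 mm above the bench; the hinge of its tag is 100 mm from there along +x of the station. The bins change places.
- bin_b: Loose white open bin, packed FULL with 6 amber dropper bottles (2 x 3, wall to wall). 105 mm deep (x), 76 wide (y), back wall 60 high; contents reach at most 78 mm above the bench. Origin at the centre of its underside, 10 mm above the bench; the hinge of its tag is 100 mm from there along +x of the station. The bins change places.
- bin_c: Loose white open bin, NOT full: only 2 vials left at its back. 105 mm deep (x), 76 wide (y), back wall 60 high; contents reach at most 78 mm above the bench. Origin at the centre of its underside, 10 mm above the bench; the hinge of its tag is 100 mm from there along +x of the station. The bins change places.
- bin_d: Loose white open bin, NOT full: only 1 dropper bottle left. 105 mm deep (x), 76 wide (y), back wall 60 high; contents reach at most 78 mm above the bench. Origin at the centre of its underside, 10 mm above the bench; the hinge of its tag is 100 mm from there along +x of the station. The bins change places.
- bin_e: Loose white open bin, NOT full: empty. 105 mm deep (x), 76 wide (y), back wall 60 high; contents reach at most 78 mm above the bench. Origin at the centre of its underside, 10 mm above the bench; the hinge of its tag is 100 mm from there along +x of the station. The bins change places.
- tag_r (a joint): Angle (rad) of one of five equal flip tags on the rail. 0 = upright. Positive = leaning back, away from robot and bins, stop at +0.6: its front face with the raised round disc (28 mm, dark metal) is up and shown. Negative = leaning forward to robot and bins, stop at -0.7: disc face down, plain back up. Weighs about 35 g, swings freely; past upright it falls to the other stop. Its bin is the one it stands behind.
- tag_r_hinge (a point): Middle of the hinge line of tag_r, 88 mm above the bench; x axis away from the robot, y along the hinge. The tag is a stiff white plate 44 mm wide, 3 thick, hinged along its lower edge; a rounded bead 8 mm thick runs along its free edge, bead centre 50 mm from the hinge. 40 mm free between neighbouring tags.
- tag_s (a joint): Angle (rad) of one of five equal flip tags on the rail. 0 = upright. Positive = leaning back, away from robot and bins, stop at +0.6: its front face with the raised round disc (28 mm, dark metal) is up and shown. Negative = leaning forward to robot and bins, stop at -0.7: disc face down, plain back up. Weighs about 35 g, swings freely; past upright it falls to the other stop. Its bin is the one it stands behind.
- tag_s_hinge (a point): Middle of the hinge line of tag_s, 88 mm above the bench; x axis away from the robot, y along the hinge. The tag is a stiff white plate 44 mm wide, 3 thick, hinged along its lower edge; a rounded bead 8 mm thick runs along its free edge, bead centre 50 mm from the hinge. 40 mm free between neighbouring tags.
- tag_t (a joint): Angle (rad) of one of five equal flip tags on the rail. 0 = upright. Positive = leaning back, away from robot and bins, stop at +0.6: its front face with the raised round disc (28 mm, dark metal) is up and shown. Negative = leaning forward to robot and bins, stop at -0.7: disc face down, plain back up. Weighs about 35 g, swings freely; past upright it falls to the other stop. Its bin is the one it stands behind.
- tag_t_hinge (a point): Middle of the hinge line of tag_t, 88 mm above the bench; x axis away from the robot, y along the hinge. The tag is a stiff white plate 44 mm wide, 3 thick, hinged along its lower edge; a rounded bead 8 mm thick runs along its free edge, bead centre 50 mm from the hinge. 40 mm free between neighbouring tags.
- tag_u (a joint): Angle (rad) of one of five equal flip tags on the rail. 0 = upright. Positive = leaning back, away from robot and bins, stop at +0.6: its front face with the raised round disc (28 mm, dark metal) is up and shown. Negative = leaning forward to robot and bins, stop at -0.7: disc face down, plain back up. Weighs about 35 g, swings freely; past upright it falls to the other stop. Its bin is the one it stands behind.
- tag_u_hinge (a point): Middle of the hinge line of tag_u, 88 mm above the bench; x axis away from the robot, y along the hinge. The tag is a stiff white plate 44 mm wide, 3 thick, hinged along its lower edge; a rounded bead 8 mm thick runs along its free edge, bead centre 50 mm from the hinge. 40 mm free between neighbouring tags.
- tag_v (a joint): Angle (rad) of one of five equal flip tags on the rail. 0 = upright. Positive = leaning back, away from robot and bins, stop at +0.6: its front face with the raised round disc (28 mm, dark metal) is up and shown. Negative = leaning forward to robot and bins, stop at -0.7: disc face down, plain back up. Weighs about 35 g, swings freely; past upright it falls to the other stop. Its bin is the one it stands behind.
- tag_v_hinge (a point): Middle of the hinge line of tag_v, 88 mm above the bench; x axis away from the robot, y along the hinge. The tag is a stiff white plate 44 mm wide, 3 thick, hinged along its lower edge; a rounded bead 8 mm thick runs along its free edge, bead centre 50 mm from the hinge. 40 mm free between neighbouring tags.
- dropper: Loose amber dropper bottle, 30 mm across, 65 mm high, on the ledge behind the rail; bystander. Origin at the centre of its underside.
- vial: Loose capped vial, 21 mm across, 56 mm high, on the ledge behind the rail; bystander. Origin at the centre of its underside.
- stopper: Loose rubber stopper, 24 mm across, 26 mm high, on the ledge behind the rail; bystander. Origin at the centre of its underside.
- flask: Loose conical glass flask, 78 mm across, 115 mm high, on the bench left of the station; bystander. Origin at the centre of its underside.
- beaker: Loose glass beaker, 72 mm across, 90 mm high, on the bench left of the station; bystander. Origin at the centre of its underside.
- measure: Loose measuring cylinder, foot 64 mm, 175 mm high, on the bench right of the station; bystander. Origin at the centre of its underside.
- reagent: Loose amber reagent bottle, 66 mm across, 130 mm high, on the bench right of the station; bystander. Origin at the centre of its underside.

How it is judged:
At the end, for the whole second after the job is handed in: The tags of the two full bins lean back on their stops (above +0.5 rad), those of the three other bins lean forward on their stops (below -0.6 rad), all at rest; no bin has moved by more than 15 mm and no other loose thing by more than 20 mm (value of joint each of tag_r, tag_s above 0.5 rad and value of joint each of tag_t, tag_u, tag_v below -0.6 rad and velocity of joint tag_r between -0.1 and 0.1 rad/s and velocity of joint tag_s between -0.1 and 0.1 rad/s and velocity of joint tag_t between -0.1 and 0.1 rad/s and velocity of joint tag_u between -0.1 and 0.1 rad/s and velocity of joint tag_v between -0.1 and 0.1 rad/s and distance of each of bin_a, bin_b, bin_c, bin_d, bin_e from where it was at the start of the episode below 0.015 m and distance of each of dropper, vial, stopper, flask, beaker, measure, reagent from where it was at the start of the episode below 0.02 m); the robot touches nothing.
It fails at once if a tag that was already right is flipped over (value of joint tag_s below -0.1 rad or value of joint tag_v above 0.1 rad).
It fails at once if a tag is gripped or pressed hard (over 20 N) (contact force between the fingers and tag_r above 20 N or contact force between the fingers and tag_s above 20 N or contact force between the fingers and tag_t above 20 N or contact force between the fingers and tag_u above 20 N or contact force between the fingers and tag_v above 20 N).
It fails at once if a bin is lifted or shifted by more than 15 mm (distance of any of bin_a, bin_b, bin_c, bin_d, bin_e from where it was at the start of the episode above 0.015 m).
It fails at once if another loose thing is lifted, or shifted by more than 20 mm (distance of any of dropper, vial, stopper, flask, beaker, measure, reagent from where it was at the start of the episode above 0.02 m).
It also fails if it takes over 38 s, if anything falls off the work surface, if the arm or the gripper's body presses on something with over 40 N, if the wrist force passes 120 N, or if a joint passes its speed limit or range.

## Working session

There is one attempt and no reset: what is moved stays moved. The work goes in short steps, each a Python script; the robot and the scene stay as the last script left them, time stands still between calls to the robot, and variables do not carry over. Pictures are saved under pics/ and viewed, at most 10 in all, crops included, and the job is handed in when it is done.

```bash
mkdir -p pics
python3 - <<'E'
from plant import arm,camera,calibration
import cv2
for n in("top","side"):
    cv2.imwrite(f"pics/{n}0.png",camera(n)); c=calibration(n); print(n,c["mtx"].round(1).tolist(),c["R"].round(3).tolist(),c["t"].round(3).tolist())
s=arm.read_state();print(s["time"],s["tool_rot"])
E
```

```text
top [[576.0, 0.0, 319.9], [0.0, 576.0, 234.5], [0.0, 0.0, 1.0]] [[0.017, -1.0, 0.026], [-0.988, -0.021, -0.15], [0.151, -0.023, -0.988]] [-0.035, 0.511, 1.483]
side [[607.6, 0.0, 322.4], [0.0, 607.6, 241.8], [0.0, 0.0, 1.0]] [[0.928, -0.372, 0.022], [-0.227, -0.612, -0.757], [0.295, 0.698, -0.653]] [-0.507, 0.177, 1.424]
0.1 [-7.34742433e-05  1.11665539e-01  9.93745702e-01 -5.30333932e-04]
```

View pics/top0.png

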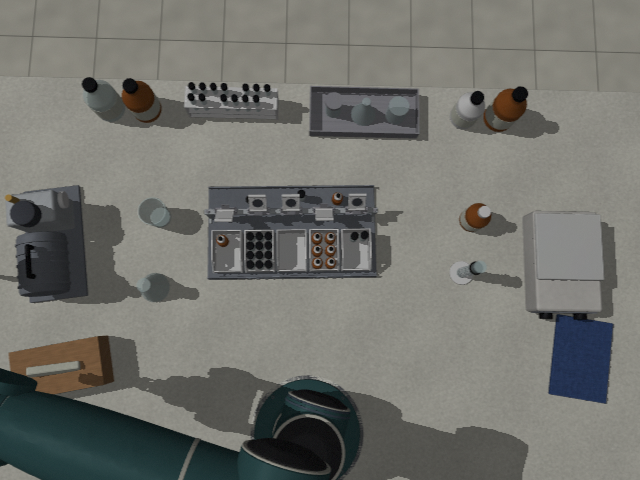

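View pics/side0.png

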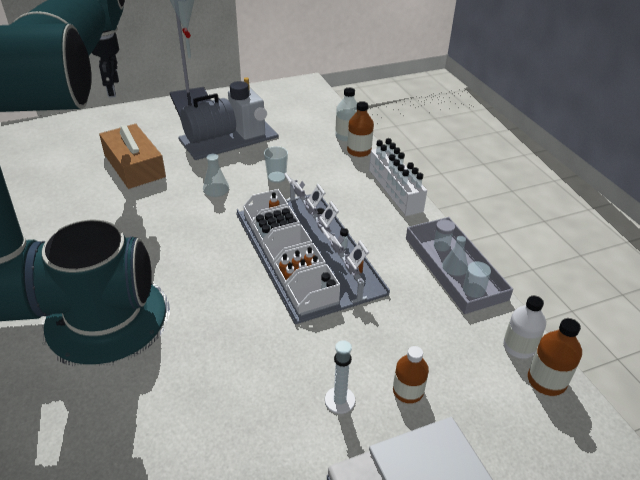

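The top view shows the bins from left to right, by column: 1 dropper (227), full vials (260), empty (291), full droppers (323), 2 vials (356). The tags at 225 and 323 are plain, leaning forward. Those at 258, 291 and 357 show the disc. The wrong ones are the empty bin and the 2-vials bin, which need pushing forward, and the full-droppers bin, which needs pushing back. The base corners are near (208,186), (375,185), (377,278) and (208,278).

```bash
cat > h.py <<'E'
import numpy as np, cv2
from plant import arm,kin,camera,calibration
def ray(c,px,z):
    d=c["R"].T@np.linalg.inv(c["mtx"])@[px[0],px[1],1]; o=-c["R"].T@c["t"]
    return o+d*(z-o[2])/d[2]
def proj(c,X):
    p=c["mtx"]@(c["R"]@np.asarray(X)+c["t"]); return p[:2]/p[2]
def quat(yaw): # tool down, tool y = station y
    return [0,-np.sin(yaw/2)*1.0,np.cos(yaw/2),0]
E
python3 - <<'E'
from h import *
c=calibration("top"); P=[ray(c,p,.01) for p in((208,186),(375,185),(377,278),(208,278))]
print(np.round(P,3).tolist())
print("sizes",[round(np.linalg.norm(P[i]-P[(i+1)%4]),3) for i in range(4)])
m=np.mean(P,0); e=(P[0]-P[1])+(P[3]-P[2]); yaw=np.arctan2(-e[0],e[1]); print(m,yaw)
arm.move_gripper(0.0)
q=quat(yaw)
arm.goto([m[0]-.02,m[1]-.02,.34],q)
w=calibration("wrist"); cv2.imwrite("pics/w1.png",camera("wrist"))
np.savez("w1",**w)
s=arm.read_state();print(s["time"],s["position"],s["tool_rot"],-w["R"].T@w["t"],w["R"].round(2).tolist())
E
```

```text
[[0.643, 0.28, 0.01], [0.656, -0.174, 0.01], [0.402, -0.18, 0.01], [0.394, 0.269, 0.01]]
sizes [np.float64(0.455), np.float64(0.254), np.float64(0.449), np.float64(0.25)]
[0.52376325 0.04845712 0.01      ] 0.024173385772746595
3.5 [0.50381664 0.02896333 0.33981307] [-1.54530484e-04 -1.24463294e-02  9.99922529e-01  3.78368657e-05] [0.43068695 0.02787627 0.48264987] [[-0.02, 1.0, 0.0], [0.96, 0.02, 0.28], [0.28, 0.01, -0.96]]
```

View pics/w1.png

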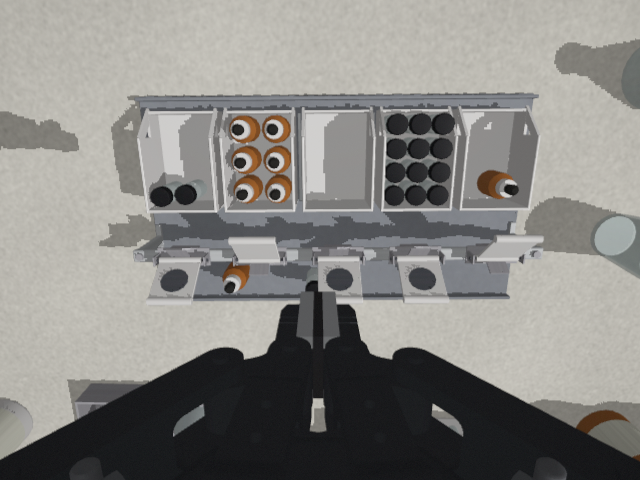

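The wrist view is level with the station. Discs are at (173,280), (339,279) and (423,279). The beads of the back-leaning tags are near row 299. The forward tags' beads are at about (253,239) and (514,238). The ledge dropper stands at (233,280), between the two rightmost tags, and a vial or stopper at about (313,280).

Run:
```python
from h import *
c=dict(np.load("w1.npz")); yaw=.0242
ux=np.array([np.cos(yaw),np.sin(yaw),0]);uy=np.array([-np.sin(yaw),np.cos(yaw),0])
f=lambda p,z:(lambda X:(round(X@ux,4),round(X@uy,4)))(ray(c,p,z))
print("station centre",np.array([.5238,.0485,0])@ux,np.array([.5238,.0485,0])@uy)
for n,p,z in [("disc",(173,280),.110),("disc",(339,279),.110),("disc",(423,279),.110),("beadB",(172,299),.129),("beadB",(340,299),.129),("beadB",(424,297),.129),("beadF",(253,239),.126),("beadF",(514,238),.126),("frontL",(137,102),.01),("frontR",(537,100),.01),("dropTop",(232,287),.075)]: print(n,f(p,z))
b=camera("wrist")
cv2.imwrite("pics/w2.png",cv2.resize(b[210:330,120:440],None,fx=2.5,fy=2.5,interpolation=cv2.INTER_CUBIC))
t=camera("top"); cv2.imwrite("pics/t2.png",cv2.resize(t[175:290,195:390],None,fx=4,fy=4,interpolation=cv2.INTER_CUBIC))
```

```text
station centre 0.5248202138116759 0.035811076145053695
disc (np.float64(0.5828), np.float64(-0.1299))
disc (np.float64(0.5816), np.float64(0.0396))
disc (np.float64(0.5816), np.float64(0.1253))
beadB (np.float64(0.5951), np.float64(-0.1255))
beadB (np.float64(0.5951), np.float64(0.0397))
beadB (np.float64(0.5929), np.float64(0.1222))
beadF (np.float64(0.5345), np.float64(-0.0435))
beadF (np.float64(0.5334), np.float64(0.2036))
frontL (np.float64(0.4059), np.float64(-0.1879))
frontR (np.float64(0.4034), np.float64(0.2671))
dropTop (np.float64(0.6054), np.float64(-0.0784))
```

View pics/w2.png

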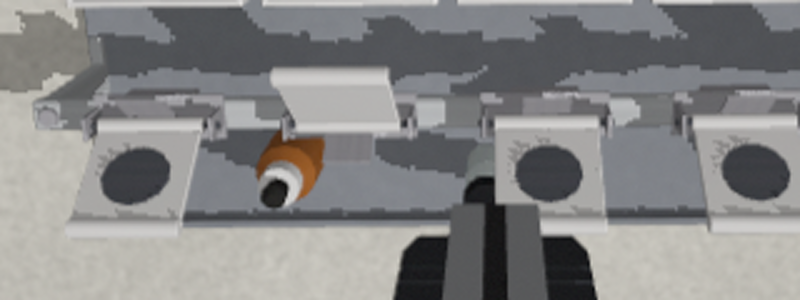

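The bead positions agree: hinge line at x' = 0.567, with tags at y' = 0.0395 + 84 mm·k. I'll push the first tag and check it before going on.

```bash
cat >> h.py <<'E'
yaw=.0242; hx=.567; Q=quat(yaw)
ux=np.array([np.cos(yaw),np.sin(yaw),0]);uy=np.array([-np.sin(yaw),np.cos(yaw),0])
W=lambda x,y,z:x*ux+y*uy+np.array([0,0,z])
def flip(y,fwd):
    x0,x1=(hx+.060,hx-.001) if fwd else (hx-.064,hx+.001)
    arm.goto(W(x0,y,.20),Q)
    arm.line_to(W(x0,y,.118),Q,feed=.12)
    f0=np.array(arm.read_state()["force"])
    arm.line_to(W(x1,y,.118),Q,feed=.05)
    s=arm.read_state();print(s["time"],np.round(s["force"]-f0,2))
    arm.line_to(W(x1,y,.20),Q,feed=.12)
E
python3 - <<'E'
from h import *
flip(.0395,True)
cv2.imwrite("pics/w3.png",camera("wrist")); print(arm.read_state()["time"])
E
```

```text
6.575 [-0.45  0.21  0.22]
7.4583
```

View pics/w3.png

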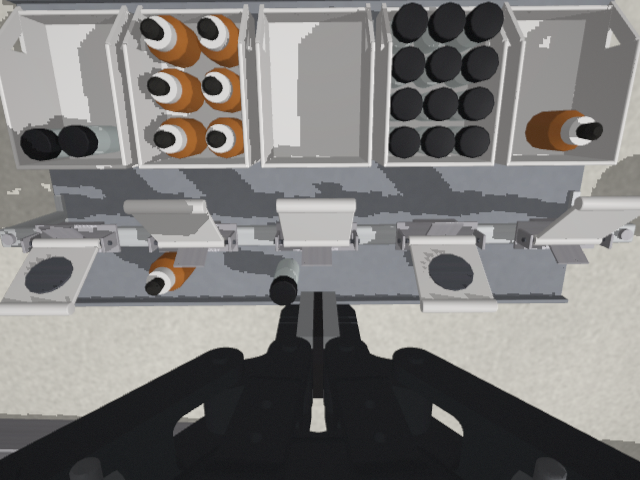

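The middle tag, at about (316,222), now leans forward and nothing else has moved. I'll do the other two next.

Run:
```python
from h import *
flip(-.1285,True)
flip(-.0445,False)
arm.goto(W(.504,.03,.34),Q)
cv2.imwrite("pics/w4.png",camera("wrist")); print(arm.read_state()["time"])
```

```text
10.4 [-0.35  0.21  0.14]
14.0167 [ 0.13 -0.15  0.69]
15.6167
```

View pics/w4.png

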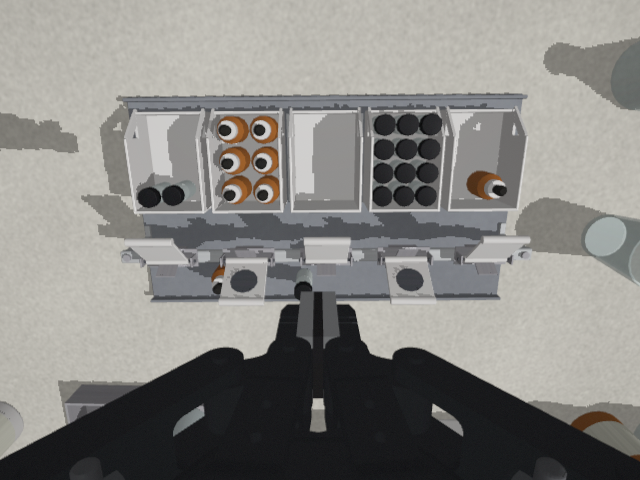

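Only the two full bins now show discs, at (244,280) and (410,280). The other three tags are plain and leaning forward, and nothing else has moved.

```bash
python3 -c "
from plant import arm
arm.sleep(0.5); print(arm.sign_off())"
```

```text
the job is handed in; nothing more can be done
None
```

I pushed the three wrong tags over and handed the job in at about 16 s; in the last picture only the two full bins show their discs and nothing else appears to have moved, though the hand-in returned no verdict.

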